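# Fit the flat grater plate into the grater box

## Task

Fit the flat steel grater plate into the grater box. The plate is too thin to pick up where it lies, so press on it lightly with the fingertips and slide it over the chopping board until its pull tab hangs out over the board's near edge, pinch the tab by its two sides and lift the plate off; then push it, level, along the box's side grooves until the spring catches click and it is fully home, and let go. Use gentle force throughout, never let the plate drop, and leave the other things where they are.

Things in the scene. Friction and masses are not known exactly. Their poses are not given: they have to be found in the camera images.
- plate: flat steel grater plate, 2.5 mm thick, about 160 g. Origin: centre of the underside of its 100 x 88 mm main body (x -50..50, y -44..44 mm); x points away from the pull tab, z up. Centre of mass at x = -17 mm. Top face smooth for x -50..-12 mm, rows of teeth under 1 mm high beyond. The +x end, with tapered corners, goes first into the box; notch in each long side at x 15..25 mm
- tab_end (a point): middle of the outer end of the plate's flat pull tab, on the top face (plate x = -100 mm). The tab is 50 mm wide and 50 mm long (plate x -100..-50, y -25..25 mm), as thin as the plate
- board: dry wooden chopping board (friction on the steel close to that of rubber fingertips), 220 (x) x 300 (y) x 40 mm, non-slip, does not move. Origin: centre of the underside; top at z = 40 mm; the near edge, towards the robot, is at x = -110 mm. The plate starts flat on it, tab towards the near edge.
- board_edge (a point): middle of the board's near top edge
- grater: grater box, 170 (x) x 117 (y) x 84 mm, does not move: white container with a grey frame on top. Origin: centre of the underside; the open mouth looks to -x, towards the robot. Two grooves along x take the plate's long edges: floor to floor 91 mm, lower ledges at z = 72, upper lips at z = 78 mm. Over the rear half lies a ridged deck; its front face, x = +15 mm, is the stop
- mouth (a point): middle of the mouth of the grater box at ledge height (box x = -85, z = 72 mm). In the outer 15 mm the grooves flare to 102 mm wide and z = 66..84 mm
- home (a point): where the plate's origin is when the plate is fully home against the stop (box x = -35, y = 0, z = 72 mm), its x axis along the box's and only the tab standing out of the mouth
- catch_l (a joint): one of two sprung steel rollers (10 mm) in the groove floors at box x = -16 mm; value: how far it is pushed outward (m), 0 when out. They meet the plate over its last 25 mm of travel (a few newtons to push on, 5 to 10 at first), then snap into its notches and draw it home; after that it can only lean on the stop
- garlic: bulb of garlic, 56 mm, standing on the board near its left end; origin at the underside; leave alone
- lemon: lemon, 71 x 53 x 51 mm, lying behind the grater box; origin at the underside; leave alone
- salt: salt shaker, 44 mm wide, 90 mm high, at the right; origin at the underside; leave alone
- pepper: wooden pepper mill, 58 mm wide, 170 mm high, at the right; origin at the underside; leave alone
- mug: white mug, 95 x 126 x 58 mm, at the right; origin at the underside; leave alone
There are look-alikes about, which are no part of the job. There is more than one size of the plate; the one meant has the size given above.

How it is judged:
On the way, in this order (a step that is already met when the one before it is completed fails the run):
1. the tab hangs at least 20 mm out over the board's near edge while the plate still lies flat on the board (x of tab_end in the frame of board below -0.13 m and angle between plate's own z axis and vertical below 0.08 rad and contact force between plate and board above 0.2 N), for 0.2 s.
2. the plate is pinched between the fingers and lifted clear of the board (contact force between the fingers and plate above 2 N and contact force between plate and board below 0.05 N and height (world z) of plate above 0.05 m), for 0.2 s.
At the end, for the whole second after the job is handed in: the plate sits in both grooves of the grater box, within 3 mm of fully home along the box and 4 mm across it, level and straight within 0.08 rad, at rest and released (x of plate in the frame of grater between -0.0387 and -0.032 m and y of plate in the frame of grater between -0.004 and 0.004 m and z of plate in the frame of grater between 0.068 and 0.079 m and angle between plate's own z axis and vertical below 0.08 rad and angle between the x axis of plate and the x axis of grater, either way round below 0.08 rad and linear speed of plate below 0.01 m/s and contact force between the fingers and plate below 0.05 N); the robot touches nothing.
It fails at once if the plate is pressed on the board with more than 30 N (contact force between plate and board above 30 N).
It fails at once if the plate is forced against the grater box with more than 30 N (contact force between plate and grater above 30 N).
It fails at once if the fingers are pressed on the board or the grater box with more than 20 N (contact force between the fingers and board above 20 N or contact force between the fingers and grater above 20 N).
It fails at once if the plate is dropped off the board (height (world z) of plate below 0.025 m).
It fails at once if one of the other things is moved by more than 25 mm (distance of any of garlic, lemon, salt, pepper, mug from where it was at the start of the episode above 0.025 m).
It also fails if it takes over 72 s, if anything falls off the work surface, if the arm or the gripper's body presses on something with over 40 N, if the wrist force passes 120 N, or if a joint passes its speed limit or range.

## Robot

A 6-joint arm with a two-finger parallel gripper is mounted at the origin on a cart in front of the work surface, level with it; the furniture and walls round the work are solid. World frame = base frame: x ahead of the robot, y to its left, z up, the work surface at z = 0. Lengths are in m, angles in rad, forces in N, time in s.
With the tool pointing down it reaches from about 0.275 to 0.875 m from the base axis. Payload 12.5 kg.
Tool frame: the origin (TCP) lies at the very end of the fingers, on their centre line; the grasp point (between the pads) lies 19 mm behind it; z points along the fingers, y is the line along which they close (so a half turn about z gives the same grasp; the last joint's range is limited). The gripper opens to 85 mm and grips with 20 to 120 N. Pads are 22 mm wide; open, the fingers measure 114 mm over their backs; the gripper's body (76 mm by 85 mm) begins 54 mm behind the grasp point. The pads swing forward as they close: fully open they stand 13 mm farther back than shut.
Start: joints at [1.097, 0.351, 1.652, -0, 1.139, -0.085], TCP at [0.208, 0.509, 0.231] pointing down, gripper open.
Joint ranges: [-2.75, 2.75], [-0.79, 2.1], [0.01, 2.65], [-1.57, 4.71], [0.07, 3.14], [-2.87, 2.87]. Speed limits (rad/s): [2.22, 2.22, 2.79, 3.14, 3.14, 3.14].

## Interface

Orientations are given as a 3x3 rotation matrix whose columns are the frame's x, y, z axes.
In Python, from bench import manip gives the robot as it stands. Calls block until the motion is done:
- manip.move_ptp(position, orientation): joint-space move of the TCP to a pose.
- manip.move_l(position, attitude=None, max_speed=0.15): straight line of the TCP; attitude=None keeps the orientation; max_speed is the mean speed in m/s.
- manip.move_j(angles): joint-space move.
- manip.set_gripper(opening, effort=None): opening from 0.0 (shut) to 1.0 (fully open); effort is the grip in N (None keeps the last); returns when the fingers have stopped.
- manip.dwell(seconds).
- manip.inverse_kinematics(position, orientation): joint angles nearest the present ones, or None.
- manip.grab_frame(name): name is "scene" or "top" or "wrist"; returns (picture, depth): 420x560x3 uint8, red, green, blue; 420x560 float32, m along the optical axis (not along the pixel's ray), 0 where there is no reading.
- manip.get_calibration(name): a dict with "camera_matrix" (3x3 intrinsics, pixels), "R" (3x3) and "t" (3): a world point X has camera coordinates R X + t. Camera axes: x right, y down, z forward; pixel columns grow to the right and rows downward; lengths in m; the calibration is good to about 2 mm. A picture is of the moment at which its call begins: read the wrist's pose just before it. get_calibration takes no time and is no camera call; for the wrist camera it gives the pose at the moment of the call.
A pose or a line that the arm cannot do raises manip.Unreachable and nothing moves.
- manip.sign_off(): hands the job in; it is judged then, once.
Trained networks look in the newest picture that a camera, given by its name, has taken for a name from the list of things; names that differ only in an ending like _2 or _b are one class to them, and where a whole thing is asked for, a point or a joint stands for the part that bears it (a point fixed in the world has none). Each returns a list of dicts, best first, with "confidence" (0 to 1); they miss things now and then, are a little off and sometimes report something else, mostly with a low value. They report only what shows in the picture. A call takes as long as a camera call. They do not tell look-alikes from the thing itself.
- manip.look_for(camera, name): "at" ([x, y, z] in m, in world coordinates, good to about 4 mm: the middle of the surface that is visible of it).
Readings, each from a call of its own:
- manip.current_time(): time.
- manip.current_qpos(): joint angles.
- manip.current_joint_vel(): joint speeds.
- manip.current_joint_torque(): joint torques, N m.
- manip.current_ee_pos(): TCP position.
- manip.current_tcp_rot(): TCP orientation.
- manip.current_force(): force on the tool from outside, world axes, zero at the start.
- manip.current_ft_torque(): the same for the moment, N m.
- manip.current_grip_width(): opening from 0.0 (shut) to 1.0 (fully open).
- manip.current_grip_force(): force on a finger pad.
Only numpy, scipy, OpenCV 4.12 (cv2) and the standard library are available. Lean on these libraries where they do the work, as an engineer would, in place of code of your own. Each camera call takes 0.05 s, during which the arm holds its last target. There are 200 camera calls.

## Working session

There is one attempt and no reset: what is moved stays moved. The work goes in short steps, each a Python script; the robot and the scene stay as the last script left them, time stands still between calls to the robot, and variables do not carry over. Pictures are saved under pics/ and viewed, at most 10 in all, crops included, and the job is handed in when it is done.

```bash
mkdir -p pics; ls; python3 - <<'E'
from bench import manip
import cv2
for c in ("scene","top"):
    p,d=manip.grab_frame(c); cv2.imwrite(f"pics/{c}0.png",p[:,:,::-1])
    for n in ("plate","tab_end","board","grater","mouth","garlic","salt","pepper","mug","lemon"):
        print(c,n,[(round(r["confidence"],2),[round(float(v),3) for v in r["at"]]) for r in manip.look_for(c,n)][:3])
print(manip.current_time())
E
```

```text
pics
scene plate [(0.89, [0.424, 0.301, 0.006]), (0.8, [0.64, 0.168, 0.042]), (0.56, [0.621, 0.229, 0.041])]
scene tab_end [(0.95, [0.422, 0.303, 0.004]), (0.81, [0.64, 0.17, 0.04])]
scene board [(0.66, [0.724, -0.102, 0.038]), (0.64, [0.629, 0.228, 0.04])]
scene grater [(0.94, [0.595, -0.063, 0.066])]
scene mouth [(0.75, [0.595, -0.069, 0.065])]
scene garlic [(0.9, [0.682, 0.303, 0.078])]
scene salt [(0.63, [0.395, -0.369, 0.053])]
scene pepper [(0.77, [0.665, -0.399, 0.085])]
scene mug [(0.95, [0.541, -0.424, 0.039])]
scene lemon [(0.85, [0.725, -0.103, 0.036])]
top plate [(0.77, [0.639, 0.17, 0.041]), (0.72, [0.419, 0.303, 0.002])]
top tab_end [(0.81, [0.421, 0.305, 0.004])]
top board [(0.93, [0.617, 0.157, 0.04])]
top grater [(0.91, [0.595, -0.109, 0.079])]
top mouth [(0.76, [0.598, -0.106, 0.084])]
top garlic [(0.8, [0.678, 0.288, 0.078])]
top salt [(0.78, [0.398, -0.37, 0.075])]
top pepper [(0.65, [0.663, -0.398, 0.121])]
top mug [(0.63, [0.531, -0.413, 0.018])]
top lemon [(0.96, [0.721, -0.112, 0.039])]
1.1
```

View pics/top0.png

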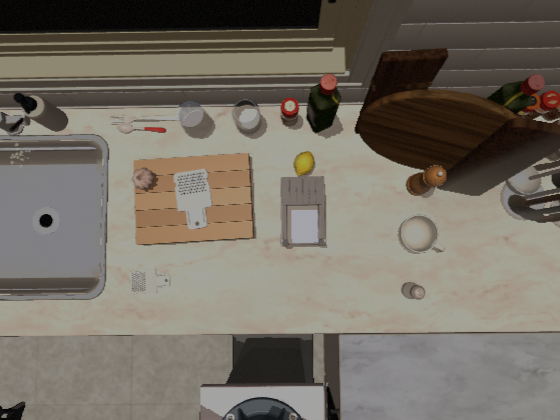

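View pics/scene0.png

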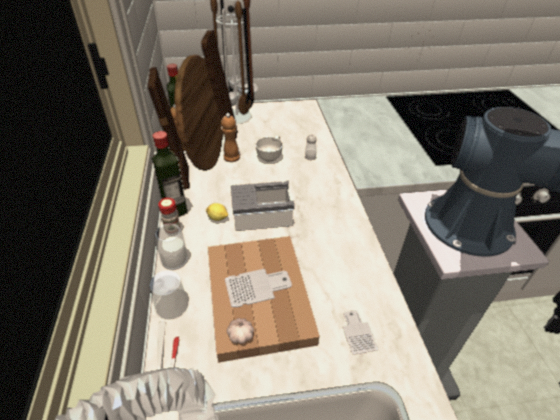

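The target plate is at about (194,198) in the top picture, tab towards the robot. The look-alike lies on the counter at (150,282), and the box is at (303,212). Next come close wrist views.

```bash
python3 - <<'E'
from bench import manip
import cv2, numpy as np
np.set_printoptions(precision=3,suppress=True)
print(manip.current_tcp_rot(), manip.current_force())
c=manip.get_calibration("wrist"); print(c["camera_matrix"], -c["R"].T@c["t"]-manip.current_ee_pos(), c["R"])
R=np.array([[1,0,0],[0,-1,0],[0,0,-1.]])
for i,(x,y) in enumerate([(0.55,0.17),(0.48,-0.10)]):
    for RR in (R, R@np.diag([-1,-1,1])):
        q=manip.inverse_kinematics([x,y,0.30],RR); print(q)
    
E
```

```text
[[-0.925  0.379 -0.   ]
 [ 0.379  0.925  0.   ]
 [ 0.     0.    -1.   ]] [-0.105  0.034 -0.22 ]
[[351.357   0.    273.101]
 [  0.    351.357 212.102]
 [  0.      0.      1.   ]] [-0.076  0.031  0.141] [[ 0.379  0.926 -0.001]
 [ 0.878 -0.359  0.317]
 [ 0.293 -0.121 -0.948]]
[ 0.219  0.338  1.496 -0.     1.307  1.79 ]
[ 0.219  0.338  1.496 -0.     1.307 -1.352]
[-0.3    0.174  1.711 -0.     1.257  1.27 ]
[-0.3    0.174  1.711 -0.     1.257 -1.871]
```

```bash
cat > h.py <<'E'
from bench import manip
import cv2, numpy as np
np.set_printoptions(precision=4,suppress=True)
def Rz(a):  # tool down, tool x towards the robot, closing line = y turned by a
    c,s=np.cos(a),np.sin(a)
    return np.array([[c,-s,0],[s,c,0],[0,0,1.]])@np.diag([-1.,1,-1])
def ray(cal,uv):
    K=cal["camera_matrix"]; d=cal["R"].T@np.linalg.inv(K)@np.array([uv[0],uv[1],1.]); return -cal["R"].T@cal["t"],d
def onz(cal,uv,z):
    o,d=ray(cal,uv); return o+d*(z-o[2])/d[2]
def tri(a,b):  # [(cal,uv),...]
    A=0;B=0
    for cal,uv in (a,b):
        o,d=ray(cal,uv); d=d/np.linalg.norm(d); P=np.eye(3)-np.outer(d,d); A=A+P; B=B+P@o
    return np.linalg.solve(A,B)
def shot(name):
    cal=manip.get_calibration("wrist"); p,d=manip.grab_frame("wrist")
    cv2.imwrite(f"pics/{name}.png",p[:,:,::-1]); np.savez(f"pics/{name}.npz",p=p,d=d,**cal); return p,d,cal
E
python3 - <<'E'
from h import *
for i,(x,y,z) in enumerate([(0.55,0.17,.27),(.50,.13,.27),(0.52,-0.10,.30),(.48,-.14,.30)]):
    manip.move_ptp([x,y,z],Rz(0)); manip.dwell(.2); shot(f"w{i}")
    for n in ("plate","tab_end","board_edge") if i<2 else ("grater","mouth","home"):
        try: print(i,n,[(round(r["confidence"],2),np.array(r["at"])) for r in manip.look_for("wrist",n)][:3])
        except Exception as e: print(n,e)
print(manip.current_time())
a=np.hstack([cv2.imread(f"pics/w{i}.png") for i in (0,2)]); 
E
```

```text
0 plate [(0.9, array([0.6353, 0.1694, 0.0424])), (0.77, array([ 0.4164,  0.2982, -0.0005]))]
0 tab_end [(0.85, array([0.6355, 0.1681, 0.0403])), (0.57, array([ 0.4178,  0.3037, -0.0019]))]
0 board_edge [(0.75, array([0.5993, 0.1681, 0.0374]))]
1 plate [(0.76, array([ 0.4184,  0.297 , -0.0012])), (0.62, array([0.6375, 0.1665, 0.0429]))]
1 tab_end [(0.57, array([0.6375, 0.166 , 0.041 ]))]
1 board_edge [(0.97, array([0.5925, 0.144 , 0.0394]))]
2 grater [(0.58, array([ 0.5961, -0.1093,  0.084 ]))]
2 mouth [(0.68, array([ 0.591 , -0.1083,  0.0819]))]
2 home [(0.86, array([ 0.5995, -0.1085,  0.0816]))]
3 grater [(0.93, array([ 0.5968, -0.1033,  0.0725])), (0.49, array([0.6386, 0.1675, 0.0438]))]
3 mouth [(0.74, array([ 0.5927, -0.105 ,  0.0707]))]
3 home [(0.59, array([ 0.6025, -0.107 ,  0.0754])), (0.16, array([0.5927, 0.1052, 0.0401]))]
6.0917
```

View pics/w0.png

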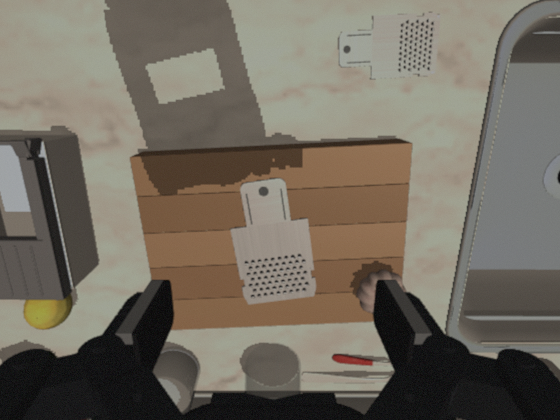

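View pics/w2.png

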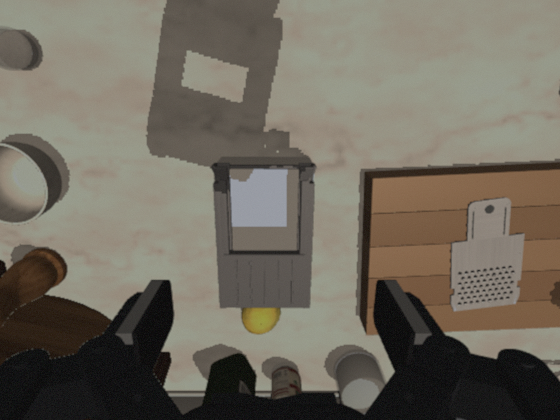

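w0 shows the plate, with its tab end at (263,181), body corners at (232,229) and (310,221), and the board's near edge along row ~150. w2 shows the box: mouth edge along row ~163, deck front at row ~253. Next I fit the poses.

```bash
cat >> h.py <<'E'
from scipy.optimize import minimize
def cloud(d,cal):
    K=cal["camera_matrix"]; v,u=np.mgrid[:d.shape[0],:d.shape[1]]
    pc=np.stack([(u-K[0,2])/K[0,0]*d,(v-K[1,2])/K[1,1]*d,d],-1)
    return (pc-cal["t"])@cal["R"]
POLY=np.array([[-100,-25],[-50,-25],[-50,-44],[42,-44],[50,-38],[50,38],[42,44],[-50,44],[-50,25],[-100,25]])/1e3
def fitplate(p,d,cal,x0,ztop):
    """match the plate outline with bright grey pixels; returns x,y,yaw, IoU"""
    W=cloud(d,cal); hsv=cv2.cvtColor(p,cv2.COLOR_RGB2HSV); s=hsv[...,1].astype(int)
    near=np.hypot(W[...,0]-x0[0],W[...,1]-x0[1])<.13
    m=((s<75)&(hsv[...,2]>90)&near&(abs(W[...,2]-ztop)<.012)).astype(np.uint8)
    m=cv2.morphologyEx(m,cv2.MORPH_CLOSE,np.ones((7,7)))
    n,l,st,_=cv2.connectedComponentsWithStats(m); m=(l==1+np.argmax(st[1:,4])).astype(np.uint8)
    S=4
    mb=cv2.resize(m,None,fx=S,fy=S,interpolation=cv2.INTER_NEAREST)
    K=cal["camera_matrix"]
    def proj(q):
        c,s_=np.cos(q[2]),np.sin(q[2]); P=POLY@np.array([[c,s_],[-s_,c]])+q[:2]
        X=np.c_[P,np.full(len(P),ztop)]@cal["R"].T+cal["t"]; return (X[:,:2]/X[:,2:])*[K[0,0],K[1,1]]+K[:2,2]
    def cost(q):
        q=np.array(q)/100; t=np.zeros_like(mb); cv2.fillPoly(t,[np.round((proj(q)+.5)*S).astype(np.int32)],1)
        return 1-(t&mb).sum()/(t|mb).sum()
    r=min((minimize(cost,100*(np.array(x0)+[0,0,a]),method="Nelder-Mead",options=dict(initial_simplex=100*(np.array(x0)+[0,0,a]+np.array([[0,0,0],[.01,0,0],[0,.01,0],[0,0,.1]])))) for a in(-.1,.1)),key=lambda r:r.fun)
    return r.x/100,1-r.fun,W[m>0][:,2].mean()
E
cat > a.py <<'E'
from h import *
for i in range(4):
    z=dict(np.load(f"pics/w{i}.npz")); p,d=z["p"],z["d"]; cal=z; W=cloud(d,cal)
    if i<3: print(i,"plate",fitplate(p,d,cal,[.63,.168,.1],.0425))
    if i<2:
        m=(abs(W[...,2]-.04)<.01)&(abs(W[...,0]-.63)<.2)&(abs(W[...,1]-.17)<.25)&(d>0)
        r=cv2.minAreaRect(W[m][:,:2].astype(np.float32)); print("board",r, np.median(W[m][:,2]))
    else:
        m=(W[...,2]>.074)&(W[...,2]<.10)&(abs(W[...,0]-.60)<.12)&(abs(W[...,1]+.107)<.09)&(d>0)
        r=cv2.minAreaRect(W[m][:,:2].astype(np.float32)*1000); print("grater",r, np.percentile(W[m][:,2],[5,50,95]))
E
python3 a.py
```

```text
0 plate (array([0.6528, 0.172 , 0.1472]), np.float64(0.980844320982824), np.float64(0.043077334010327324))
board ((0.6700490117073059, 0.12557196617126465), (0.31962305307388306, 0.39788901805877686), 0.10787900537252426) 0.03906468233022989
1 plate (array([0.6525, 0.1717, 0.1456]), np.float64(0.9802709456793371), np.float64(0.042899097140042024))
board ((0.6590956449508667, 0.12610673904418945), (0.318095862865448, 0.3958815038204193), 3.033113479614258) 0.03902966024602674
2 plate (array([0.6524, 0.171 , 0.1509]), np.float64(0.9809422673961069), np.float64(0.042835367892202554))
grater ((592.261962890625, -108.97148895263672), (171.15524291992188, 108.59626770019531), 0.07896590232849121) [0.0809 0.0824 0.0839]
grater ((592.0742797851562, -109.06253051757812), (170.84095764160156, 108.4232177734375), 0.1804169863462448) [0.0807 0.0824 0.0838]
```

```bash
cat > b.py <<'E'
from h import *
for i in range(4):
    z=dict(np.load(f"pics/w{i}.npz")); p,d=z["p"],z["d"]; cal=z; W=cloud(d,cal)
    if i<2:
        hsv=cv2.cvtColor(p,cv2.COLOR_RGB2HSV)
        m=(abs(W[...,2]-.039)<.006)&(hsv[...,1]>80)&(d>0)&(abs(W[...,0]-.62)<.16)&(abs(W[...,1]-.15)<.2)
        m=m.astype(np.uint8); n,l,st,_=cv2.connectedComponentsWithStats(m); m=l==1+np.argmax(st[1:,4])
        print("board",cv2.minAreaRect(W[m][:,:2].astype(np.float32)*1000))
        ys=np.arange(.06,.28,.02); e=[W[m&(abs(W[...,1]-y)<.01)][:,0].min() for y in ys]; print("edge",np.polyfit(ys-.15,e,1))
    else:
        m=(W[...,2]>.070)&(W[...,2]<.11)&(abs(W[...,0]-.60)<.12)&(abs(W[...,1]+.107)<.09)&(d>0)
        for x in np.arange(.515,.68,.02):
            y=W[m&(abs(W[...,0]-x)<.003)]
            h=W[m&(abs(W[...,0]-x)<.003)&(W[...,2]>.079)][:,1]; hs=np.sort(h); g=np.argmax(np.diff(hs)); print(round(x,3),y[:,1].min(),y[:,1].max(),"top",hs[0],hs[-1],"gap",hs[g],hs[g+1])
        for y in (-.15,-.13,-.11,-.09,-.07): 
            h=W[m&(abs(W[...,1]-y)<.003)]; print("y",y,h[:,0].min(),h[:,0].max())
z=dict(np.load("pics/w3.npz")); K=z["camera_matrix"]; 
im=cv2.resize(z["p"][:,:,::-1],None,fx=3,fy=3,interpolation=cv2.INTER_CUBIC)
def P(x,y,zz):
    X=z["R"]@np.array([x+.592,y-.109,zz])+z["t"]; return tuple(np.round(((X/X[2])[:2]*[K[0,0],K[1,1]]+K[:2,2])*3).astype(int).tolist())
for q,c in (([(-.085,-.0585),(-.085,.0585),(.085,.0585),(.085,-.0585)],(0,0,255)),):
    for a,b in zip(q,q[1:]+q[:1]): cv2.line(im,P(*a,.084),P(*b,.084),c,1)
cv2.line(im,P(-.085,0,.072),P(.015,0,.072),(0,255,0),1); cv2.line(im,P(.015,-.045,.078),P(.015,.045,.078),(0,255,0),1)
c=P(0,0,.08); print(c,im.shape); x0=max(0,c[0]-350);y0=max(0,c[1]-290); cv2.imwrite("pics/ov3.png",im[y0:y0+590,x0:x0+700])
E
python3 b.py
```

```text
board ((631.685546875, 171.8904571533203), (219.4019775390625, 299.0914001464844), 2.953834056854248)
edge [-0.0501  0.5228]
board ((631.50048828125, 171.92771911621094), (219.99024963378906, 299.2861328125), 2.9090139865875244)
edge [-0.0505  0.5226]
0.515 -0.1616341143198912 -0.0555400245247076 top -0.1616341143198912 -0.0555400245247076 gap -0.1466240990125674 -0.07145305371840453
0.535 -0.16199898574092775 -0.05582450608216249 top -0.16199898574092775 -0.05582450608216249 gap -0.14828996721502 -0.06949618229431626
0.555 -0.16175871176772333 -0.056110194012694715 top -0.16175871176772333 -0.056110194012694715 gap -0.14862640551588494 -0.06914488165613401
0.575 -0.16172148237873435 -0.05544945276472945 top -0.16172148237873435 -0.05544945276472945 gap -0.1484216814781237 -0.06946235394174989
0.595 -0.16146505195310418 -0.055652045795350685 top -0.16146505195310418 -0.055652045795350685 gap -0.14833815522159363 -0.06923129596462224
0.615 -0.16220868518865927 -0.05601981307216259 top -0.16220868518865927 -0.05601981307216259 gap -0.08558038978557159 -0.08445170669417107
0.635 -0.1623
[... 1456 characters left out ...]
17 -0.13989264044391456
0.635 -0.16119174004071443 -0.055402653568817455 top -0.16119174004071443 -0.055402653568817455 gap -0.142228932552841 -0.1410477523203465
0.655 -0.16149031164613276 -0.055516767885213904 top -0.16149031164613276 -0.055516767885213904 gap -0.1374458745567156 -0.13625077602075406
0.675 -0.1617916300531416 -0.055582801826281156 top -0.1617916300531416 -0.055582801826281156 gap -0.12645117123443295 -0.12523170672646197
y -0.15 0.5067971554226676 0.6776240678489125
y -0.13 0.6068394171486824 0.6768105278251657
y -0.11 0.6065955483787308 0.6768334697430736
y -0.09 0.6066875688699865 0.6768908275312026
y -0.07 0.5068017019848615 0.6761148812100473
(900, 818) (1260, 1680, 3)
```

View pics/ov3.png

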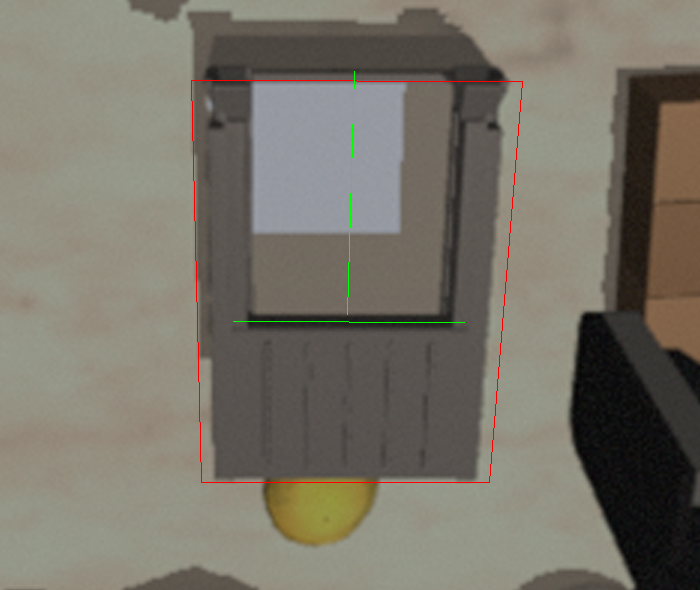

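```bash
cat >> h.py <<'E'
def press(x,y,R,z0,zmin,F,f0=None):
    """go down by small steps until the fingers press with F; returns z"""
    f0=manip.current_force(); z=z0
    while z>zmin:
        p=manip.current_force()[2]-f0[2]
        if p>F: break
        z-=.0005 if p>.8 else .001
        manip.move_l([x,y,z],R,max_speed=.02)
    return z,f0
E
python3 - <<'E'
from h import *
a=.148; u=np.array([np.cos(a),np.sin(a)]); R=Rz(a)
c=np.array([.6527,.1718])-.031*u
manip.set_gripper(.3); manip.move_ptp([*c,.09],R); manip.move_l([*c,.056],R,.05); manip.dwell(.2)
z,f0=press(*c,R,.056,.030,9)
print("z",z,manip.current_ee_pos(),manip.current_force()-f0,manip.current_time(),manip.current_grip_width())
for s in (.005,.01,.015,.02):
    manip.move_l([*(c-s*u),z],R,.03); print(s,manip.current_ee_pos(),manip.current_force()-f0)
manip.move_l([*(c-.02*u),z+.05],R,.1)
manip.move_ptp([.50,.13,.25],Rz(0)); manip.dwell(.2); p,d,cal=shot("s1"); print(fitplate(p,d,cal,[.635,.169,.148],.0425),manip.current_time())
E
```

```text
z 0.04149999999999999 [0.6223 0.1673 0.0424] [-2.8768  0.6343 10.47  ] 13.45 0.3002008713228137
0.005 [0.6178 0.1666 0.0424] [-0.1352  0.0008  7.5618]
0.01 [0.6127 0.1659 0.0424] [ 1.8285 -0.0409  8.4403]
0.015 [0.6078 0.1651 0.0424] [1.5806 0.1765 8.9576]
0.02 [0.6028 0.1644 0.0424] [0.1784 0.198  8.7988]
(array([0.6353, 0.1692, 0.1458]), np.float64(0.6671858134155744), np.float64(0.04264176005685303)) 16.4083
```

View pics/s1.png

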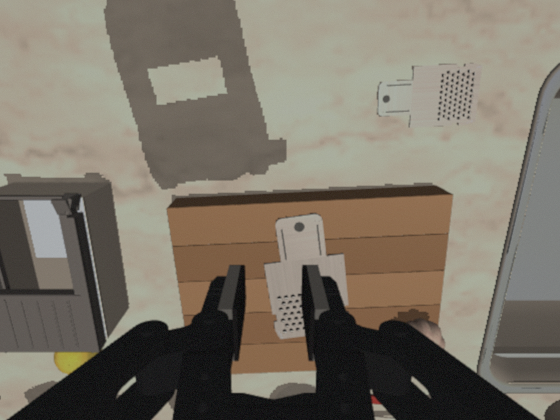

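```bash
python3 - <<'E'
from h import *
z=dict(np.load("pics/s1.npz")); t=onz(z,(300,215.5),.0425); print("tab end",t)
a=.147; u=np.array([np.cos(a),np.sin(a)]); R=Rz(a)
c=t[:2]+.069*u
b=np.array([np.cos(.0505),np.sin(.0505)]); E=np.array([.5217,.1663])
ov=-(t[:2]-E)@b; L=(.044-ov)/(u@b); print("overhang",ov,"slide",L)
assert .04<L<.075
manip.move_ptp([*c,.075],R); manip.move_l([*c,.047],R,.08); manip.dwell(.1)
zz,f0=press(*c,R,.047,.030,9)
print("z",zz,manip.current_force()-f0)
for s in np.linspace(0,L+.002,8)[1:]:
    manip.move_l([*(c-s*u),zz],R,.05); f=manip.current_force()-f0; print(s,f)
    if f[2]>18: zz+=.0005
    if f[2]<6: zz-=.0005
manip.dwell(.3)
manip.move_l([*(c-s*u),zz+.06],R,.12); manip.set_gripper(1.0)
manip.move_ptp([.46,.14,.25],Rz(0)); manip.dwell(.2); p,d,cal=shot("s2"); q=c-s*u+.031*u; print(q,fitplate(p,d,cal,[*q,a],.0425),manip.current_time())
E
```

```text
tab end [0.537  0.1577 0.0425]
overhang -0.014804407603795021 slide 0.059079274689721566
z 0.041499999999999995 [-4.2733 -0.4668 11.034 ]
0.008725610669960224 [-2.7766 -1.867   9.2444]
0.01745122133992045 [-2.3956 -0.5873 10.1421]
0.026176832009880673 [-2.7443  0.4736 10.0753]
0.0349024426798409 [-3.4775  0.478   9.8627]
0.04362805334980112 [-3.1039 -0.4584 10.5256]
0.052353664019761346 [-3.5558  0.1765 10.7388]
0.06107927468972157 [-2.927  -0.6917  8.7292]
[0.5755 0.1634] (array([0.5952, 0.1639, 0.1522]), np.float64(0.9745462116188331), np.float64(0.04245211571705877)) 24.1583
```

View pics/s2.png

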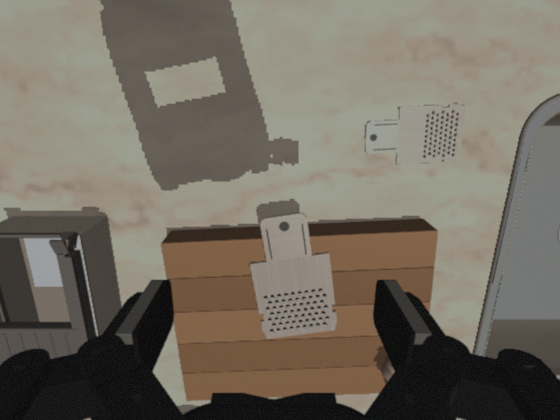

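```bash
python3 - <<'E'
from h import *
a=.152; u=np.array([np.cos(a),np.sin(a)]); R=Rz(a)
c=np.array([.5952,.1639])-.028*u
manip.set_gripper(.3); manip.move_ptp([*c,.075],R); manip.move_l([*c,.045],R,.08); manip.dwell(.1)
zz,f0=press(*c,R,.045,.030,13)
print("z",zz,manip.current_force()-f0)
for s in np.linspace(0,.021,4)[1:]:
    manip.move_l([*(c-s*u),zz],R,.03); print(s,manip.current_force()-f0)
manip.dwell(.2)
manip.move_l([*(c-s*u),zz+.06],R,.12); manip.set_gripper(1.0)
manip.move_ptp([.45,.14,.25],Rz(0)); manip.dwell(.2); p,d,cal=shot("s3"); x,i,h=fitplate(p,d,cal,[.578,.161,a],.0425)
t=x[:2]-.1*np.array([np.cos(x[2]),np.sin(x[2])]); print(x,i,h,"overhang",(np.array([.5217,.1663])-t)@[.9987,.0505],manip.current_time())
E
```

```text
z 0.040999999999999995 [-4.8655 -1.2199 14.9928]
0.007 [-0.0675  0.4954 11.0964]
0.014 [-0.2083  0.7489 11.302 ]
0.021 [ 0.1611  0.5869 12.0474]
[0.5756 0.161  0.1511] 0.9782187327948353 0.04275954177780082 overhang 0.04588938125004241 31.075
```

```bash
python3 - <<'E'
from h import *
a=.1511; u=np.array([np.cos(a),np.sin(a)]); R=Rz(a)
g=np.array([.5756,.1610])-.080*u
manip.move_ptp([*g,.09],R); manip.move_l([*g,.019],R,.08); manip.dwell(.1); f0=manip.current_force()
print(manip.current_ee_pos(),f0)
manip.set_gripper(.5,effort=60); print("w",manip.current_grip_width(),manip.current_grip_force(),manip.current_force()-f0)
manip.move_l([*g,.024],R,.03); print(manip.current_force()-f0)
manip.move_l([*g,.085],R,.06); manip.dwell(.4); print(manip.current_force()-f0,manip.current_ft_torque(),manip.current_grip_width(),manip.current_grip_force())
p,d,cal=shot("g1"); W=cloud(d,cal)
m=(abs(W[...,0]-.56)<.1)&(abs(W[...,1]-.16)<.07)&(W[...,2]>.075)&(W[...,2]<.14)&(d>0)
print(m.sum(), manip.current_time())
E
```

```text
[0.4969 0.149  0.0195] [-0.1909 -0.1548 -0.214 ]
w 0.5587766981028439 60.82131743431091 [-1.5869  0.2854  4.1047]
[ 0.9236 -0.2222 -1.7951]
[ 0.6194  0.677  -1.1105] [-0.0016  0.0668 -0.0008] 0.5571667424068346 61.81408166885376
25035 35.3083
```

View pics/g1.png

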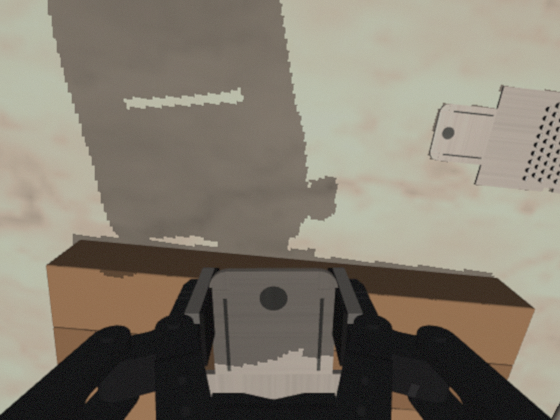

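The plate is held; the tab shows between the pads (columns 212–335, end edge at row ~270). Next I measure its tilt and height, then go to the pre-insertion pose and measure again there.

```bash
cat >> h.py <<'E'
def held(p,d,cal,tcp,R):
    """plate in the tool frame turned upright: plane z at the grasp, slope along x and y, tab-end x, mid y"""
    W=(cloud(d,cal)-tcp)@R@np.diag([-1.,1,-1])   # x ahead, y left, z up, origin TCP
    m=(W[...,2]>.008)&(W[...,2]<.04)&(abs(W[...,1])<.021)&(W[...,0]>-.05)&(W[...,0]<.045)&(d>0)
    P=W[m]; k=np.ones(len(P),bool)
    for _ in range(4):
        A=np.c_[P[:,0],P[:,1],np.ones(len(P))]; c=np.linalg.lstsq(A[k],P[k,2],rcond=None)[0]; r=P[:,2]-A@c; k=abs(r)<2.5*r[k].std()+1e-4
    Q=P[k]; e=[Q[abs(Q[:,1]-y)<.003][:,0].min() for y in(-.018,-.009,.009,.018)]
    return dict(slope=c[:2],ztop=c[2],n=k.sum(),sd=r[k].std(),end=np.array(e),far=Q[:,0].max())
E
python3 - <<'E'
from h import *
z=dict(np.load("pics/g1.npz")); print(held(z["p"],z["d"],z,manip.current_ee_pos(),manip.current_tcp_rot()))
for q in ([.42,.03,.14],[.355,-.109,.115]): manip.move_ptp(q,Rz(0))
manip.dwell(.3); p,d,cal=shot("g2"); e=manip.current_ee_pos(); print(e,held(p,d,cal,e,manip.current_tcp_rot()),manip.current_time(),manip.current_force(),manip.current_ft_torque())
E
```

```text
{'slope': array([-0.0299, -0.0019]), 'ztop': np.float64(0.021471530977077834), 'n': np.int64(12724), 'sd': np.float64(0.0005057796946852971), 'end': array([-0.0196, -0.0197, -0.0196, -0.0199]), 'far': np.float64(0.044833143053063865)}
[ 0.3553 -0.1086  0.115 ] {'slope': array([-0.0301, -0.0008]), 'ztop': np.float64(0.02156523474167944), 'n': np.int64(12751), 'sd': np.float64(0.0005150879152453911), 'end': array([-0.0194, -0.0194, -0.0194, -0.0196]), 'far': np.float64(0.044893883971636434)} 36.9833 [ 0.2507 -0.9275 -1.1645] [0.0036 0.1137 0.0008]
```

```bash
python3 - <<'E'
from h import *
b=-.030; R=np.array([[np.cos(b),0,np.sin(b)],[0,1,0],[-np.sin(b),0,np.cos(b)]])@Rz(0)
x,y,z=.355,-.109,.0544
manip.move_l([x,y,z],R,.08); manip.dwell(.3); f0=manip.current_force()
e=manip.current_ee_pos(); p,d,cal=shot("i0"); h=held(p,d,cal,e,manip.current_tcp_rot()); 
n=manip.current_tcp_rot()@np.diag([-1.,1,-1]); print(e,h["slope"],h["ztop"],f0)
while x<.449:
    x+=.006 if x>.37 else .01
    manip.move_l([x,y,z],R,.04); f=manip.current_force()-f0; print(round(x,3),f,manip.current_ft_torque())
    if abs(f[0])>8 or abs(f[2])>8: break
    if abs(f[1])>1.5: y+=np.sign(f[1])*.0004
    if abs(f[2])>1.5: z+=np.sign(f[2])*.0004
print(x,y,z,manip.current_ee_pos(),manip.current_time())
E
```

```text
[ 0.3552 -0.1091  0.0546] [-0.0303 -0.0008] 0.021587221317868922 [-1.0165 -0.4605 -1.8229]
0.365 [ 0.5576  0.551  -1.0851] [-0.0084  0.1313 -0.0466]
0.375 [ 1.2632  0.0082 -0.4155] [-0.0227  0.1221 -0.0401]
0.381 [ 1.8903 -0.0425 -0.1616] [-0.03    0.1551  0.0004]
0.387 [ 0.6706  1.4171 -0.4347] [-0.0091  0.1773  0.0209]
0.393 [ 1.2594 -0.3447 -0.8134] [-0.0182  0.2288 -0.0045]
0.399 [ 0.7039  0.6301 -0.4536] [-0.0029  0.1532 -0.0277]
0.405 [0.7096 1.1383 0.1044] [-0.0391  0.169   0.004 ]
0.411 [ 1.4728  0.5898 -0.7621] [-0.0493  0.0837  0.0027]
0.417 [0.1498 0.0212 0.2934] [0.0223 0.1504 0.0353]
0.423 [ 0.9461  0.2064 -0.69  ] [-0.0252  0.2028  0.0202]
0.429 [0.6623 1.1063 0.8303] [ 0.0197  0.1694 -0.0173]
0.435 [ 0.8702  1.131  -1.1353] [0.0122 0.1322 0.0377]
0.441 [ 0.6938  0.6845 -0.0823] [ 0.0163  0.1845 -0.0011]
0.447 [0.7036 0.8683 0.2819] [-0.0135  0.1071  0.0474]
0.453 [ 0.3872 -0.279   0.1038] [-0.1273  0.2443 -0.079 ]
0.45300000000000007 -0.109 0.0544 [ 0.4531 -0.109   0.0543] 42.9417
```

Insertion is free of contact so far. Now past the catches.

```bash
python3 - <<'E'
from h import *
R=manip.current_tcp_rot(); b=-.030; R=np.array([[np.cos(b),0,np.sin(b)],[0,1,0],[-np.sin(b),0,np.cos(b)]])@Rz(0)
x,y,z=.453,-.109,.0544; f0=np.array([-.3,0,-1.8])
while x<.483:
    x+=.002 if x<.474 else .001
    manip.move_l([x,y,z],R,.025); f=manip.current_force()-f0; print(round(x,3),manip.current_ee_pos(),f)
    if f[0]<-16: break
manip.dwell(.3)
e=manip.current_ee_pos(); p,d,cal=shot("i1"); print(e,manip.current_force()-f0,held(p,d,cal,e,manip.current_tcp_rot()),manip.current_grip_width(),manip.current_time())
E
```

```text
0.455 [ 0.4548 -0.1089  0.0543] [-2.1592  0.1331 -0.5124]
0.457 [ 0.4571 -0.109   0.0544] [-1.1499 -0.2867  0.2963]
0.459 [ 0.4598 -0.1092  0.0547] [1.4468 0.5752 0.3463]
0.461 [ 0.4617 -0.1092  0.0546] [ 2.9394 -0.5804  0.4905]
0.463 [ 0.4635 -0.1091  0.0545] [ 2.8196  0.3097 -0.0348]
0.465 [ 0.4653 -0.1091  0.0545] [ 2.2159 -0.2255 -0.0159]
0.467 [ 0.4674 -0.1091  0.0545] [ 1.3855  0.2013 -0.2312]
0.469 [ 0.4694 -0.1091  0.0545] [ 2.2174 -0.7805 -0.5044]
0.471 [ 0.472  -0.1092  0.0547] [ 4.7682  0.6834 -0.2967]
0.473 [ 0.4737 -0.1092  0.0546] [ 5.28   -0.9142 -0.5416]
0.475 [ 0.4747 -0.1089  0.0542] [ 0.7233  0.0212 -0.1261]
0.476 [ 0.4757 -0.1089  0.0543] [ 0.0139 -0.5041 -1.333 ]
0.477 [ 0.4769 -0.109   0.0544] [-0.371   0.6301  0.6524]
0.478 [ 0.4771 -0.1087  0.054 ] [-5.7893  0.4041  0.2346]
0.479 [ 0.4771 -0.1086  0.0537] [-8.3357 -0.3653 -0.0231]
0.48 [ 0.4771 -0.1085  0.0534] [-13.6188  -1.5031  -0.2698]
0.481 [ 0.4772 -0.1083  0.053 ] [-16.8528  -2.798    0.5202]
[ 0.4771 -0.1083  0.053 ] [-17.5146  -2.6673   0.2056] {'slope': array([-0.0118, -0.0023]), 'ztop': np.float64(0.021575412394768644), 'n': np.int64(12862), 'sd': np.float64(0.0005135331464122617), 'end': array([-0.0197, -0.0198, -0.0198, -0.0197]), 'far': np.float64(0.04436580314972332)} 0.5558531380293676 47.5417
```

Stop contact came at TCP x = 0.477, after the snap at 0.474. Unload, release and check.

```bash
python3 - <<'E'
from h import *
b=-.030; R=np.array([[np.cos(b),0,np.sin(b)],[0,1,0],[-np.sin(b),0,np.cos(b)]])@Rz(0)
manip.move_l([.4773,-.109,.0536],R,.02); manip.dwell(.2); print(manip.current_force())
manip.set_gripper(.62,effort=20); manip.dwell(.2); manip.set_gripper(1.0); manip.dwell(.2)
p0=manip.current_ee_pos(); print(p0,manip.current_force())
manip.move_l([.477,-.109,.13],R,.08); manip.move_ptp([.40,-.109,.28],Rz(0)); manip.dwell(.2)
p,d,cal=shot("f1"); x,i,h=fitplate(p,d,cal,[.557,-.109,0.],.0745); print(x,i,h,manip.look_for("wrist","tab_end"),manip.current_time())
W=cloud(d,cal); m=(abs(W[...,0]-.447)<.05)&(abs(W[...,1]+.109)<.022)&(abs(W[...,2]-.074)<.012)&(d>0)
P=W[m]; print(len(P),P[:,0].min(),np.linalg.lstsq(np.c_[P[:,:2]-[.457,-.109],np.ones(len(P))],P[:,2],rcond=None)[0])
E
```

```text
[-4.21   -0.561  -2.7283]
[ 0.4773 -0.109   0.0536] [-0.1499  0.1564 -0.1515]
[ 0.5562 -0.1091 -0.0014] 0.9082130292369283 0.07501902964079556 [{'at': [0.538, -0.1117, 0.0752], 'confidence': 0.88}, {'at': [0.4277, 0.2422, -0.0012], 'confidence': 0.64}] 51.2583
1386 0.45709894607754975 [ 0.0054 -0.001   0.0732]
```

View pics/f1.png

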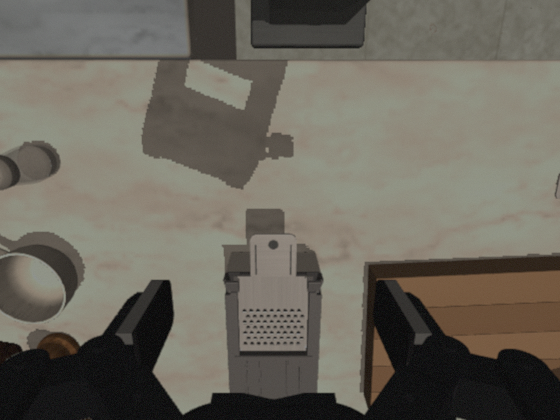

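The plate sits in the box against the deck (row ~352). Only the tab stands out, rows 235–277. It is straight and level, and the fingers are clear.

```bash
python3 -c "
from bench import manip
print(manip.current_force()); print(manip.sign_off())"
```

```text
[-0.39099623 -0.32831273 -0.38343333]
the job is handed in; nothing more can be done
None
```

The plate clicked past the spring catches and sits level in the grater box, about 1 mm from fully home by the last wrist picture; I released it and handed the job in at about 51 s of the 72 s allowed, but no verdict was returned.

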